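# Right the tipped order bin and push it home

## Robot

A 6-joint arm with a two-finger parallel gripper is mounted at the origin on the work surface. World frame = base frame: x ahead of the robot, y to its left, z up, the work surface at z = 0. Lengths are in m, angles in degrees, forces in N, time in s.
With the tool pointing down it reaches from about 0.25 to 0.725 m from the base axis. Payload 9.7 kg.
Tool frame: the origin (TCP) lies midway between the tips of the shut fingers; the grasp point (between the pads) lies 19 mm behind it (bot.hold_point_z is the distance from the TCP to the grasp point, in m); z points along the fingers, y is the line along which they close (so a half turn about z gives the same grasp; the last joint's range is limited). The gripper opens to 85 mm and grips with 20 to 120 N. Pads are 22 mm wide; open, the fingers measure 114 mm over their backs; the gripper's body (76 mm by 85 mm) begins 54 mm behind the grasp point. The pads swing forward as they close: fully open they stand 13 mm farther back than shut.
Start: joints at [-67.666, 4.979, 10.078, 95.1, 0, 90], TCP at [0.209, -0.509, 0.231] pointing down, gripper open.
Joint ranges: [-179.16, 179.16], [-48.56, 103.87], [-65.8, 70.77], [-126.05, 130.52], [-82.76, 87.17], [-180, 180]. Speed limits (degrees/s): [127.2, 127.2, 147.25, 180, 180, 180].

## Interface

Orientations are given as [roll, pitch, yaw] about the fixed x, y, z axes, in that order (R = Rz(yaw) Ry(pitch) Rx(roll)).
In Python, from workcell import bot gives the robot as it stands.
- The arm moves only by the tool play_rows, never from a script. Its argument "steps" is a list that holds one entry, the list of rows, each a list of 4 numbers: the shift along the tool's x, y, z in m, then the turn about the tool's z in rad. In form: [[[tx, ty, tz, yaw], ...]]. A call has exactly 5 rows; each row shifts and turns the commanded pose from where the row before left it, along the tool's axes as they then stand; what a row does not reach is not made up. A row lasts 1/12 s, in which the tool goes at most 41.7 mm and 7.16 degrees, less where a joint would pass 70% of its speed; a pose out of reach is approached as far as the arm can. A call is refused whole if a number of a shift passes 0.0417 or a number of a turn 0.125, either way. A call with a gripper value outside its range is refused whole. "gripper" is the finger opening in m, from 0 to 0.0854, set as the call begins (left out, the last holds). The fingers move at their own pace and stop on an object; "squeeze" is the grip in N (left out, the last holds). Time passes only in rows, so rows that do not move let the fingers close, or fill a call up. It gives the time, the measured TCP pose, the force, the opening and the grip force at its end, in the units of the state.
- bot.get_obs(): the state, without advancing time (a new reading comes with each control period).
- bot.camera(name): name is "scene" or "top" or "wrist"; returns a dict with "img" (480x640x3 uint8, blue, green, red), "vfov" (degrees; the focal length in pixels is half the picture's height over the tangent of half this angle, whatever the lens; pixels are square), "cx", "cy" (the principal point, pixels), "xyz" and "attitude" of the camera in the world. Camera axes: x right, y down, z forward; pixel columns grow to the right and rows downward; lengths in m; the calibration is good to about 2 mm. A picture is of the moment at which its call begins. There is no depth.
- bot.job_done(): hands the job in; it is judged then, once.
The state is a dict: "time": time; "q": joint angles; "qd": joint speeds; "joint_efforts": joint torques, N m; "ee_pos": TCP position; "tcp_rot": TCP orientation; "wrist_force": force on the tool from outside, world axes, zero at the start; "torque": the same for the moment, N m; "opening": finger opening in m; "grasp_force": force on a finger pad.
Only numpy, scipy, OpenCV 4.12 (cv2) and the standard library are available. Lean on these libraries where they do the work, as an engineer would, in place of code of your own. Each camera call takes 0.05 s, during which the arm holds its last target. There are 200 camera calls.

## Task

The grey order bin has been knocked onto its side. Using the fingertips only as a pusher, tip it back up onto its base by pushing on its upper rim, then push it away from the robot along the table until its far end sits flush and square against the wooden fence. Do not pick the bin up or carry it: it must stay on the table throughout. Leave the tin, tape roll, burnishing tool and tongs where they are.

Things in the scene. Friction and masses are not known exactly. Their poses are not given: they have to be found in the camera images.
- bin: Grey plastic open-topped bin, loose, empty, 0.25-0.5 kg. In mm: 150 long (x), 130 wide (y), 100 high (z), walls and floor 4, white card on each end. Origin: centre of underside; z out of the mouth. Starts lying on its +y side, mouth to the left (+y) within 0.4 rad, its -y wall on top at 130. Centre of mass 37 above its underside: rolled about its heel past some 30 deg it falls upright.
- bin_heel (a point): Middle of the bin's long bottom edge that rests on the table at the start (bin frame 0, 65, 0 mm): the edge it rolls about when stood up. It must never rise off the table.
- bin_rim (a point): Middle of the outer edge of the bin's upper rim as it lies, on the open mouth (bin frame 0, -65, 100 mm): the edge of the top wall, 4 mm thick. Pushing here, horizontally towards the bin's underside, rolls the bin upright.
- bin_end (a point): Centre of the bottom edge of the bin's far end (bin frame 75, 0, 0 mm): the end that must finish against the fence.
- fence: Fixed wooden fence across the far side of the work area: bar 500 mm long (its y), 30 mm thick, 45 mm high, two brass screws on top. Origin: on the table surface, at the middle of the foot of its near face (the face towards the robot); its x points away from the robot, square to that face.
- tin: Open steel tin of brass eyelets, 72 mm diameter, 42 mm high, loose. Origin: centre of its underside. Leave alone.
- tape: Cardboard-coloured tape roll lying flat, 100 mm diameter, 48 mm high, loose. Origin: centre of its underside. Leave alone.
- burnisher: Dark walnut burnishing tool lying down, 175 mm long (its x), 25 mm thick, loose, on the left between the work area and the fixed hand press (360 mm high, beyond y = 0.45 m, its lever and ball reaching towards the robot). Origin: under its middle. Leave alone.
- tongs: Chrome tongs lying flat, about 205 mm long (its x), 50 mm wide, 10 mm high, loose. Origin: under the middle. Leave alone.
There are look-alikes about, which are no part of the job. Of the things that look like the bin, the middle-sized one is meant.

How it is judged:
By the outcome, as a careful person would: the job done as asked, in the order asked, and still so for the second after the job is handed in, with the robot touching nothing.
It also fails if it takes over 56 s, if anything falls off the work surface, if the arm or the gripper's body presses on something with over 40 N, if the wrist force passes 120 N, or if a joint passes its speed limit or range.

## Working session

There is one attempt and no reset: what is moved stays moved. The work goes in short steps, Python scripts to look and compute and a tool call to move; the robot and the scene stay as the last step left them, time stands still between calls to the robot, and variables do not carry over. Pictures are saved under pics/ and viewed, at most 10 in all, crops included, and the job is handed in when it is done.

Besides the shell and the picture viewer there is one more tool, called after "Call:" as name([rows], argument=value, ...), one row to a line, values as JSON. play_rows: Moves the arm, as the interface text tells. Its arguments: {"type":"object","properties":{"steps":{"type":"array","items":{"type":"array","items":{"type":"array","items":{"type":"number"}}}},"gripper":{"type":"number"},"squeeze":{"type":"number"}},"required":["steps"]}

```bash
mkdir -p pics; cat > h.py <<'E'
import numpy as np, cv2
from scipy.spatial.transform import Rotation as R
from workcell import bot
def cam(n):
    c=bot.camera(n); f=240/np.tan(np.radians(c['vfov'])/2)
    return c,f
def rot(c):
    a=np.array(c['attitude'],float)
    return a if a.shape==(3,3) else R.from_euler('xyz',a,degrees=True).as_matrix()
def ray(c,f,u,v,z):
    d=rot(c)@np.array([(u-c['cx'])/f,(v-c['cy'])/f,1]); p=np.array(c['xyz'])
    return p+d*(z-p[2])/d[2]
def proj(c,f,P):
    q=(np.atleast_2d(P)-c['xyz'])@rot(c); return np.c_[q[:,0]/q[:,2]*f+c['cx'],q[:,1]/q[:,2]*f+c['cy']]
E
python3 - <<'E'
from h import *
for n in('top','scene'):
    c,f=cam(n); cv2.imwrite(f'pics/{n}0.png',c['img']); print({k:v for k,v in c.items() if k!='img'},f)
print(bot.get_obs())
E
```

```text
{'vfov': 52.219449338940585, 'cx': 329.9343415507642, 'cy': 246.1469150084664, 'xyz': array([0.38393565, 0.01338921, 1.22332624]), 'attitude': array([-175.32853309,    1.1131252 ,  -89.02298312])} 489.6905608163673
{'vfov': 51.225543559368745, 'cx': 327.2036609638238, 'cy': 225.11644502913242, 'xyz': array([1.00989422, 0.18764759, 1.06378214]), 'attitude': array([-151.00763368,   -0.63982922,  108.61533007])} 500.6322250112748
{'time': 0.1, 'q': array([-6.76667867e+01,  5.00718040e+00,  1.00395906e+01,  9.51011158e+01,
        2.23031264e-04,  8.99998308e+01]), 'qd': array([-0.0304561 , -0.1221949 ,  0.14154959,  0.01849046, -0.05168768,
        0.03899231]), 'joint_efforts': array([ 3.42838612e-03, -5.21560585e+01,  4.65654659e+01,  1.60501833e-02,
        1.06428799e-04,  2.83041584e-05]), 'ee_pos': array([ 0.20891526, -0.50854523,  0.2306667 ]), 'tcp_rot': array([-1.79931294e+02, -2.23234017e-04,  2.23333823e+01]), 'wrist_force': array([ 0.09016858,  0.96339638, -0.30342995]), 'torque': array([ 0.0121136 , -0.00582313,  0.0297423 ]), 'grasp_force': 0.0, 'opening': 0.0851743782704601}
```

View pics/top0.png

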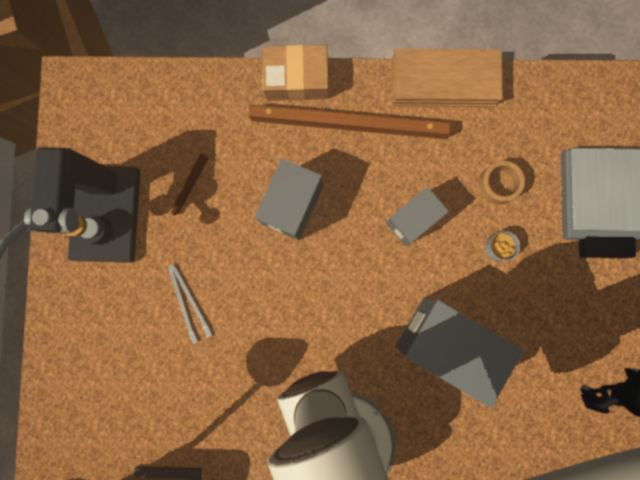

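View pics/scene0.png

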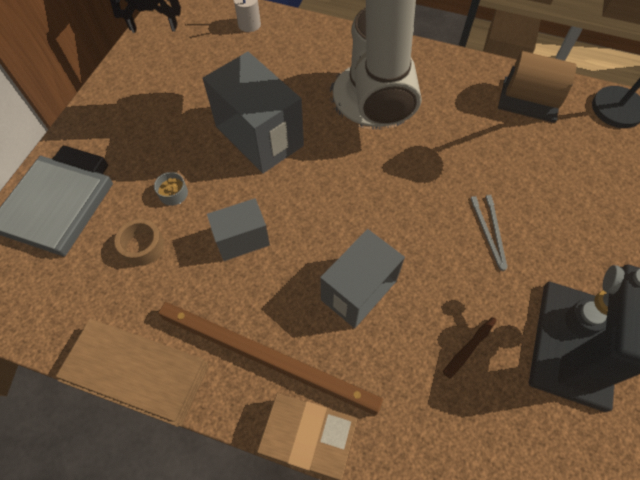

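Three bin look-alikes in the top view: small (418,216), middle (290,198), large (460,350). The one at (290,198) is the middle-sized one. I'll confirm it in a crop.

```bash
python3 - <<'E'
from h import *
t=cv2.imread('pics/top0.png');s=cv2.imread('pics/scene0.png')
a=cv2.resize(t[145:255,240:350],(396,440),interpolation=3);a=cv2.resize(t[145:255,240:350],None,fx=4,fy=4,interpolation=2)
b=cv2.resize(s[225:335,310:410],None,fx=4,fy=4,interpolation=2)
cv2.imwrite('pics/c0.png',cv2.hconcat([cv2.resize(a,(396,396)),cv2.resize(b,(360,396))]))
E
```

```text
(no output)
```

View pics/c0.png

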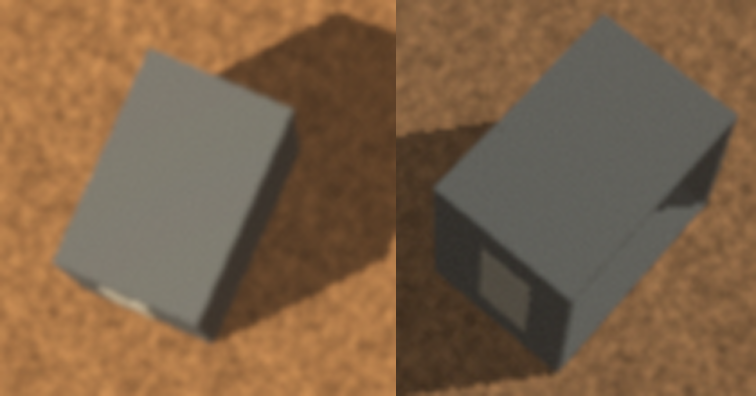

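```bash
cat > fit.py <<'E'
from h import *
from scipy.optimize import least_squares
def fit(model,obs,x0):
    # obs: list of (c,f,pix); planar pose x,y,yaw
    def P(p):
        a=p[2]; r=np.array([[np.cos(a),-np.sin(a),0],[np.sin(a),np.cos(a),0],[0,0,1]])
        return model@r.T+[p[0],p[1],0]
    g=lambda p: np.concatenate([(proj(c,f,P(p))-px).ravel() for c,f,px in obs])
    s=least_squares(g,x0); return s.x,np.abs(s.fun).reshape(len(obs),-1).max(1)
E
python3 - <<'E'
from fit import *
T=cam('top');S=cam('scene')
bin_=np.array([[75,50,130],[75,-50,130],[-75,-50,130],[-75,50,130]])/1e3  # lying, mouth +y, top face
tp=np.array([[281.7,158.3],[321.4,174.7],[295,235.3],[255.3,217.8]])
sp=np.array([[358.9,308.3],[320.8,277.2],[368,229.2],[404.2,257.8]])
for o in ([(*T,tp)],[(*S,sp[[0,1,2,3]])],[(*S,np.array([sp[0],sp[1],sp[2],sp[3]])),(*T,tp)]):
    x,e=fit(bin_,o,[.5,.1,-.4]); print('bin',x[:2],np.degrees(x[2]),e)
# fence: segment reddish
im=T[0]['img'][85:150,235:470]; lab=cv2.cvtColor(im,cv2.COLOR_BGR2LAB)
print([ (u,v,T[0]['img'][v,u]) for u,v in((350,121),(350,127),(350,107),(350,150))])
# near-edge via gradient per column
for lo,hi in((0,0),):
    g=cv2.GaussianBlur(T[0]['img'],(3,3),0).astype(float)[:,:,2]
    pts=[]
    for u in range(262,440,4):
        v0=119.5+(u-249)*17/200+1
        col=np.diff(g[int(v0)-6:int(v0)+8,u]); k=np.argmax(np.abs(col)); pts.append((u,int(v0)-6+k+.5))
    pts=np.array(pts);print(pts[::5])
    vx=cv2.fitLine(pts.astype(np.float32),cv2.DIST_HUBER,0,.01,.01).ravel();print(vx)
    for z in(.045,0):
        A=ray(*T,vx[2]-90*vx[0],vx[3]-90*vx[1],z);B=ray(*T,vx[2]+90*vx[0],vx[3]+90*vx[1],z);print(z,A,B,np.degrees(np.arctan2((A-B)[1],(A-B)[0]))-90)
fen=np.array([[0,250,45],[30,250,45],[30,-250,45],[0,-250,45]])/1e3
tf=np.array([[249,118.5],[249.5,106],[453,121],[449,136]]);sf=np.array([[382,402],[378,411],[161,314],[165,304]])
for o in ([(*T,tf)],[(*S,sf)],[(*S,sf),(*T,tf)]):
    x,e=fit(fen,o,[.7,0,-.1]); print('fence',x[:2],np.degrees(x[2]),e)
for n,u,v in(('tin',503,247),('tape',503,181),('smallbin',388,222)): print(n,ray(*T,u,v,.045))
E
```

```text
bin [0.58447993 0.13216501] -22.313833453930155 [0.49859118]
bin [0.58514697 0.13332684] -23.12238340587307 [0.99410492]
bin [0.5848159  0.13279657] -22.740441595570204 [0.96325945 0.93030838]
[(350, 121, array([ 53,  96, 158], dtype=uint8)), (350, 127, array([ 35,  64, 103], dtype=uint8)), (350, 107, array([ 74, 123, 177], dtype=uint8)), (350, 150, array([ 72, 121, 176], dtype=uint8))]
[[262.  121.5]
 [282.  123.5]
 [302.  125.5]
 [322.  127.5]
 [342.  128.5]
 [362.  130.5]
 [382.  132.5]
 [402.  134.5]
 [422.  136.5]]
[9.9571580e-01 9.2466496e-02 3.5033859e+02 1.2989339e+02]
0.045 [0.78624004 0.21435985 0.045     ] [ 0.74907117 -0.22691338  0.045     ] -4.814714876466354
0 [0.80160395 0.22203487 0.        ] [ 0.7630156  -0.23609048  0.        ] -4.81471487646634
fence [ 0.77671566 -0.00407408] -4.149067297486973 [1.82013662]
fence [ 0.78255602 -0.00083016] -4.929135805655822 [3.7381646]
fence [ 0.7803951  -0.00208804] -4.680633640351414 [4.21367206 2.79782617]
tin [ 0.48420131 -0.37713193  0.045     ]
tape [ 0.6447696  -0.37898384  0.045     ]
smallbin [ 0.54060224 -0.10154248  0.045     ]
```

The crop shows the middle bin lying on its side, mouth facing +y. I fitted its centre at (0.585, 0.133) with yaw -22.7°. The fence face is at x≈0.78 with yaw ≈-4.8°.

I'll raise and turn the tool so that tool x lies along the push line (yaw 67.3°), with the open fingers spanning the rim.

Call:
play_rows([
  [[0,0,-0.02,-0.12],[0,0,-0.02,-0.12],[0,0,-0.02,-0.12],[0,0,-0.02,-0.12],[0,0,-0.02,-0.12]],
], gripper=0.085)

```text
time: 0.62
ee_pos: [0.2089, -0.5086, 0.3321]
tcp_rot: [-180.0, -0.0, 57.1]
wrist_force: [0.2, 0.1, -0.3]
opening: 0.0852
grasp_force: 0.0
```

Call:
play_rows([
  [[0,0,0,-0.0925],[0,0,0,-0.0925],[0.03,0.003,0,0],[0.04,0.005,0,0],[0.04,0.005,0,0]],
])

```text
time: 1.03
ee_pos: [0.2635, -0.4115, 0.3305]
tcp_rot: [-179.9, -0.0, 67.2]
wrist_force: [1.0, 0.4, 0.9]
opening: 0.0851
grasp_force: 0.0
```

Call:
play_rows([
  [[0.04,0.005,0,0],[0.04,0.005,0,0],[0.04,0.005,0,0],[0.04,0.005,0,0],[0.04,0.005,0,0]],
])

```text
time: 1.45
ee_pos: [0.364, -0.2356, 0.3313]
tcp_rot: [180.0, 0.0, 67.3]
wrist_force: [0.7, -0.3, 0.1]
opening: 0.0848
grasp_force: 0.0
```

Call:
play_rows([
  [[0.04,0.005,0,0],[0.04,0.005,0,0],[0.04,0.005,0,0],[0.04,0.005,0,0],[0.04,0.005,0,0]],
])

```text
time: 1.87
ee_pos: [0.4643, -0.0605, 0.3314]
tcp_rot: [180.0, -0.0, 67.3]
wrist_force: [1.2, -0.9, 0.3]
opening: 0.0848
grasp_force: 0.0
```

Call:
play_rows([
  [[0.04,0.005,0,0],[0.04,0.005,0,0],[0.04,0.005,0,0],[0.03,0.003,0,0],[0.02,0.002,0,0]],
])

```text
time: 2.28
ee_pos: [0.5488, 0.0895, 0.3303]
tcp_rot: [-179.9, 0.0, 67.4]
wrist_force: [0.9, 0.5, -0.7]
opening: 0.0848
grasp_force: 0.0
```

Call:
play_rows([
  [[0.03,0.004,0,0],[0.04,0.004,0,0],[0.04,0.004,0,0],[0.035,0.003,0,0],[0.018,0.001,0,0]],
])

```text
time: 2.7
ee_pos: [0.6265, 0.2343, 0.3292]
tcp_rot: [-179.9, 0.1, 67.4]
wrist_force: [-0.1, -0.7, 0.5]
opening: 0.0854
grasp_force: 0.0
```

Call:
play_rows([
  [[0,0,0.02,0],[0,0,0.04,0],[0,0,0.04,0],[0,0,0.03,0],[0,0,0.02,0]],
])

```text
time: 3.12
ee_pos: [0.6242, 0.2305, 0.1768]
tcp_rot: [-179.8, 0.2, 67.3]
wrist_force: [0.7, 0.5, 0.2]
opening: 0.085
grasp_force: 0.0
```

Call:
play_rows([
  [[0,0,0.03,0],[0,0,0.03,0],[0,0,0.015,0],[0,0,0.005,0],[0,0,0,0]],
])

```text
time: 3.53
ee_pos: [0.6248, 0.2305, 0.0998]
tcp_rot: [-179.9, 0.1, 67.3]
wrist_force: [-0.5, -0.3, 0.3]
opening: 0.0851
grasp_force: 0.0
```

```bash
python3 - <<'E'
from h import *
c,f=cam('scene');cv2.imwrite('pics/s1.png',cv2.resize(c['img'][130:380,250:550],(720,600)))
o=bot.get_obs();print(o['ee_pos'],o['wrist_force'])
E
```

```text
[0.6254633  0.23082365 0.10151678] [0.28933444 0.57003981 0.50953357]
```

View pics/s1.png

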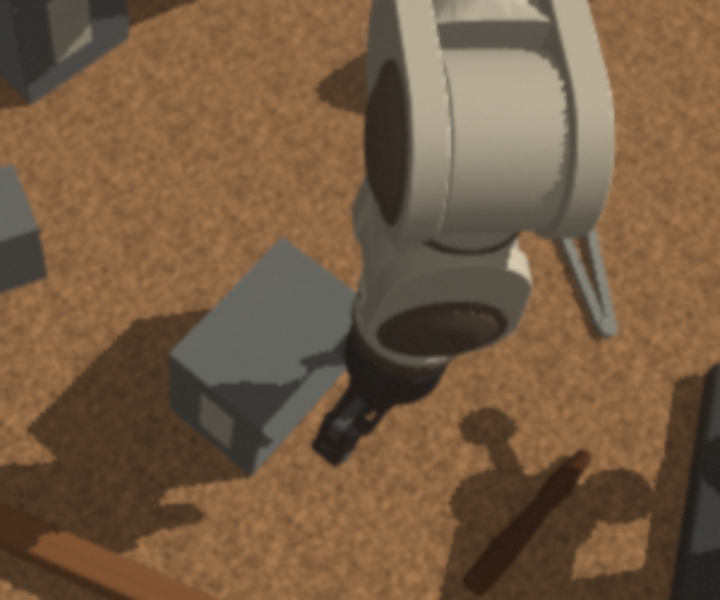

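The picture shows both fingers standing just off the open mouth, clear of the bin, at (340,440) in the crop. I'll close up to the rim and then push.

Call:
play_rows([
  [[-0.01,0,0,0],[-0.01,0,0,0],[-0.01,0,0,0],[-0.006,0,0,0],[-0.004,0,0,0]],
])

```text
time: 4.0
ee_pos: [0.61, 0.1927, 0.1022]
tcp_rot: [180.0, -0.0, 67.3]
wrist_force: [0.1, 0.6, 0.0]
opening: 0.0855
grasp_force: 0.0
```

Call:
play_rows([
  [[-0.005,0,0,0],[-0.005,0,0,0],[-0.005,0,0,0],[-0.005,0,-0.002,0],[-0.005,0,-0.002,0]],
])

```text
time: 4.42
ee_pos: [0.6002, 0.1705, 0.1054]
tcp_rot: [-180.0, 0.0, 67.3]
wrist_force: [-0.0, 0.0, 0.8]
opening: 0.085
grasp_force: 0.6
```

Call:
play_rows([
  [[-0.005,0,-0.003,0],[-0.005,0,-0.003,0],[-0.005,0,-0.003,0],[-0.005,0,-0.002,0],[-0.005,0,-0.002,0]],
])

```text
time: 4.83
ee_pos: [0.5906, 0.1473, 0.1186]
tcp_rot: [180.0, 0.0, 67.3]
wrist_force: [0.6, 0.2, 0.6]
opening: 0.0847
grasp_force: 0.2
```

```bash
python3 - <<'E'
from h import *
c,f=cam('scene');cv2.imwrite('pics/s2.png',cv2.resize(c['img'][130:380,250:550],(720,600)))
o=bot.get_obs();print(o['ee_pos'],o['wrist_force'])
E
```

```text
[0.59052583 0.14664724 0.11906151] [ 1.05449914 -0.23853856 -0.17283636]
```

View pics/s2.png

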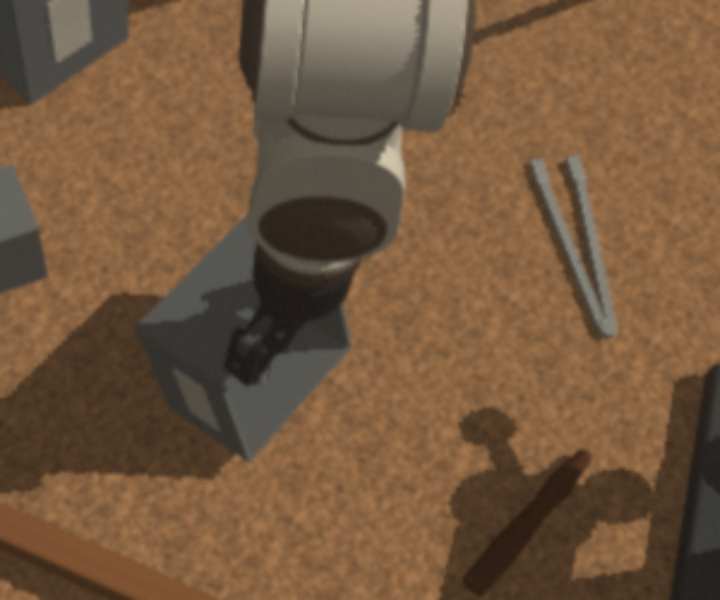

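The picture shows the bin rolling on its heel: the end card at (195,400) is tilted about 15°. I'll keep pushing.

Call:
play_rows([
  [[-0.006,0,-0.002,0],[-0.006,0,-0.002,0],[-0.006,0,-0.002,0],[-0.006,0,-0.001,0],[-0.006,0,-0.001,0]],
])

```text
time: 5.3
ee_pos: [0.579, 0.1195, 0.1264]
tcp_rot: [180.0, 0.0, 67.3]
wrist_force: [0.0, 0.2, -0.5]
opening: 0.085
grasp_force: 0.0
```

Call:
play_rows([
  [[-0.005,0,0,0],[-0.005,0,0,0],[-0.005,0,0,0],[-0.004,0,0,0],[-0.003,0,0,0]],
])

```text
time: 5.72
ee_pos: [0.5705, 0.0994, 0.1262]
tcp_rot: [-180.0, 0.0, 67.3]
wrist_force: [0.1, 0.3, 0.5]
opening: 0.0849
grasp_force: 0.0
```

```bash
python3 - <<'E'
from h import *
c,f=cam('scene');cv2.imwrite('pics/s3.png',cv2.resize(c['img'][130:380,250:550],(720,600)))
o=bot.get_obs();print(o['ee_pos'],o['wrist_force'])
E
```

```text
[0.57044796 0.0991258  0.12629319] [ 1.2351168  -0.87503164  0.72129253]
```

View pics/s3.png

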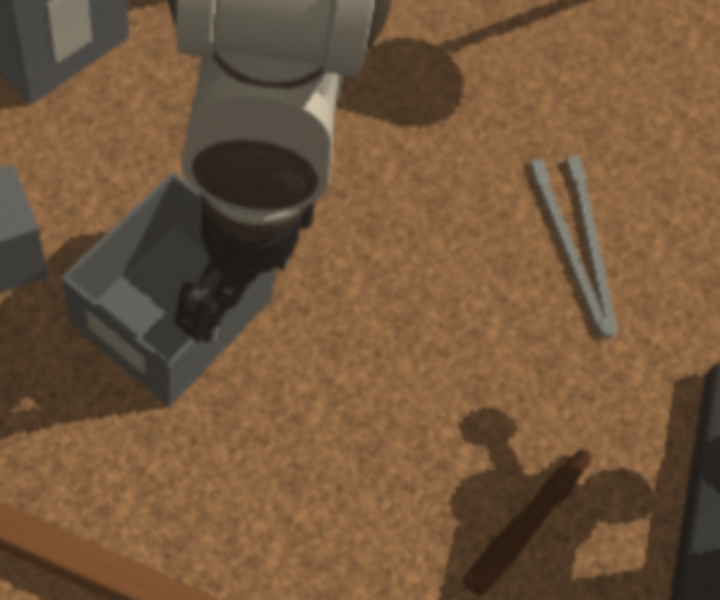

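The bin now stands upright on its base with the fingers above its left wall. I'll raise and turn the tool to get behind the near end.

Call:
play_rows([
  [[0,0,-0.03,0],[0,0,-0.03,0.12],[0,0,-0.03,0.12],[0,0,-0.01,0.12],[0,0,0,0.12]],
])

```text
time: 6.18
ee_pos: [0.5718, 0.1001, 0.23]
tcp_rot: [179.9, -0.3, 39.5]
wrist_force: [0.5, 0.1, -1.7]
opening: 0.085
grasp_force: 0.0
```

Call:
play_rows([
  [[0,0,0,0.12],[0,0,0,0.12],[0,0,0,0.12],[0,0,0,0.12],[0,0,0,0.12]],
])

```text
time: 6.6
ee_pos: [0.5733, 0.0811, 0.2262]
tcp_rot: [-179.0, 0.0, 7.6]
wrist_force: [0.5, 0.2, 0.3]
opening: 0.085
grasp_force: 0.0
```

Call:
play_rows([
  [[0,0,0,0.12],[0,0,0,0.12],[0,0,0,0.12],[0,0,0,0.12],[-0.02,0,0,0.01]],
])

```text
time: 7.02
ee_pos: [0.5488, -0.0538, 0.2253]
tcp_rot: [-173.6, 1.7, -8.9]
wrist_force: [1.6, -0.3, 0.1]
opening: 0.085
grasp_force: 0.0
```

Call:
play_rows([
  [[-0.035,0,0,0],[-0.035,0,0,0],[-0.035,0,0,0],[-0.03,0,0,0],[-0.01,0,0,0]],
])

```text
time: 7.43
ee_pos: [0.4016, -0.0276, 0.2319]
tcp_rot: [-173.6, 1.6, -8.4]
wrist_force: [-0.9, -0.3, 1.1]
opening: 0.085
grasp_force: 0.0
```

```bash
python3 - <<'E'
from h import *
for n in('scene','top'):
    c,f=cam(n);cv2.imwrite(f'pics/{n}4.png',c['img'])
a=cv2.imread('pics/scene4.png')[165:325,255:395];b=cv2.imread('pics/top4.png')[150:290,250:390]
cv2.imwrite('pics/c4.png',cv2.hconcat([cv2.resize(a,(350,400),interpolation=2),cv2.resize(b,(400,400),interpolation=2)]))
o=bot.get_obs();print(o['ee_pos'],o['tcp_rot'])
E
```

```text
[ 0.40377182 -0.02784897  0.23201761] [-173.58338275    1.4950205    -8.37948066]
```

View pics/c4.png

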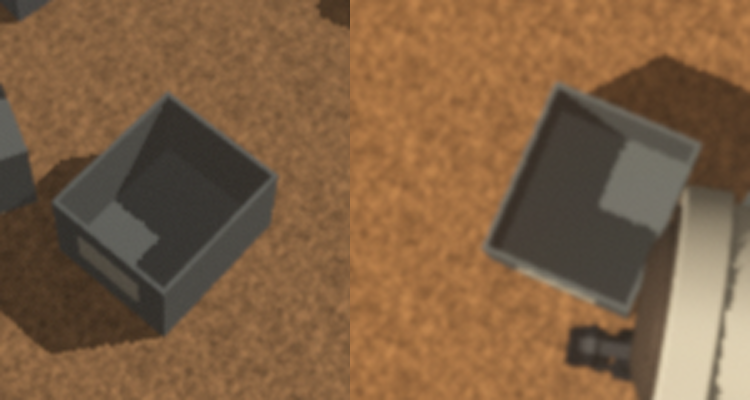

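```bash
python3 - <<'E'
from h import *
from fit import fit
o=bot.get_obs();print(o['q'].round(2),o['qd'].round(1),o['ee_pos'],o['tcp_rot'])
T=cam('top');S=cam('scene')
m=np.array([[75,65,100],[75,-65,100],[-75,-65,100],[-75,65,100]])/1e3
# crop pixels -> image
s=np.array([[165,292],[54,203],[167,95],[277,178]])/2.5+[255,165]
t=np.array([[556-350,85],[702-350,145],[630-350,313],[486-350,247]])/(400/140)+[250,150]
for ob in([(*T,t)],[(*S,s)],[(*T,t),(*S,s)]):
    x,e=fit(m,ob,[.54,.03,-.4]);print(x[:2],np.degrees(x[2]),e)
E
```

```text
[ -8.46 -13.4   -7.34  97.57   6.41 179.92] [ 0.1  3.7  2.1 -1.7  0.  -0. ] [ 0.40377182 -0.02784897  0.23201761] [-173.58338275    1.4950205    -8.37948066]
[0.53862153 0.02566175] -22.467084702888457 [1.13659927]
[0.54104491 0.02800839] -22.684268399453025 [1.70187908]
[0.53976208 0.02685618] -22.566402953638185 [1.67365969 1.90429475]
```

Joint 6 reached its limit during the turn, which tilted the tool. I'll unwind and use the half-turn grip (yaw 157°), pushing along tool -x.

Call:
play_rows([
  [[0,0,0,-0.12],[0,0,0,-0.12],[0,0,0,-0.12],[0,0,0,-0.12],[0,0,0,-0.12]],
])

```text
time: 8.05
ee_pos: [0.4058, -0.0282, 0.2304]
tcp_rot: [-173.8, -2.3, 26.1]
wrist_force: [-0.3, -0.4, -0.3]
opening: 0.085
grasp_force: 0.0
```

Call:
play_rows([
  [[0,0,0,-0.12],[0,0,0,-0.12],[0,0,0,-0.12],[0,0,0,-0.12],[0,0,0,-0.12]],
])

```text
time: 8.47
ee_pos: [0.4058, -0.0282, 0.2304]
tcp_rot: [-176.1, -5.4, 60.4]
wrist_force: [0.4, -0.7, 0.2]
opening: 0.0851
grasp_force: 0.0
```

```bash
cat > d.py <<'E'
from h import *
from scipy.optimize import brentq
def plan(target,yaw):
    o=bot.get_obs(); M=R.from_euler('xyz',o['tcp_rot'],degrees=True).as_matrix()
    u=np.array([np.cos(np.radians(yaw)),np.sin(np.radians(yaw)),0])
    a0=None
    best=[]
    for a in np.linspace(-3.3,1,4301):
        N=M@R.from_euler('z',a).as_matrix()
        best.append((abs(N[:,1]@u)+(N[:,0]@u>0),a))
    a=min(best)[1]; N=M@R.from_euler('z',a).as_matrix()
    print('turn',round(a,3),'z',N[:,2].round(3)); print('axes',N.round(3).tolist())
    print('pos',o['ee_pos'].round(4),'after-turn tool delta',(N.T@(np.array(target)-o['ee_pos'])).round(4),'q',o['q'].round(1))
    print('1cm along u:',(N.T@u*.01).round(4),'1cm down:',(N.T@[0,0,-.01]).round(4))
E
python3 -c "
from d import *
plan([.415,.079,.23],-22.5)"
```

```text
turn -1.694 z [-0.013  0.115 -0.993]
axes [[-0.925, 0.38, -0.013], [0.377, 0.919, 0.115], [0.055, 0.101, -0.993]]
pos [ 0.4058 -0.0282  0.2304] after-turn tool delta [0.0318 0.102  0.0126] q [ -8.5 -13.   -7.2  97.5   6.4 110.8]
1cm along u: [-0.01   -0.     -0.0006] 1cm down: [-0.0006 -0.001   0.0099]
```

Call:
play_rows([
  [[0,0,0,-0.121],[0,0,0,-0.121],[0,0,0,-0.121],[0,0,0,-0.121],[0,0,0,-0.121]],
])

```text
time: 8.88
ee_pos: [0.4058, -0.0282, 0.2304]
tcp_rot: [-179.9, -6.6, 95.3]
wrist_force: [1.3, 0.4, -0.0]
opening: 0.0851
grasp_force: 0.0
```

Call:
play_rows([
  [[0,0,0,-0.121],[0,0,0,-0.121],[0,0,0,-0.121],[0,0,0,-0.121],[0,0,0,-0.121]],
])

```text
time: 9.3
ee_pos: [0.4058, -0.0282, 0.2304]
tcp_rot: [176.3, -5.5, 130.1]
wrist_force: [-0.4, 0.3, -0.3]
opening: 0.0851
grasp_force: 0.0
```

Call:
play_rows([
  [[0,0,0,-0.121],[0,0,0,-0.121],[0,0,0,-0.121],[0,0,0,-0.121],[0,0,0,0]],
])

```text
time: 9.72
ee_pos: [0.4057, -0.0282, 0.2305]
tcp_rot: [174.2, -3.2, 157.8]
wrist_force: [-0.7, 0.5, -0.3]
opening: 0.085
grasp_force: 0.0
```

Call:
play_rows([
  [[0.006,0.02,0.003,0],[0.008,0.025,0.003,0],[0.008,0.025,0.003,0],[0.006,0.02,0.003,0],[0.004,0.012,0.001,0]],
])

```text
time: 10.13
ee_pos: [0.415, 0.0811, 0.2297]
tcp_rot: [174.2, -3.2, 157.3]
wrist_force: [0.4, -0.7, 0.4]
opening: 0.0854
grasp_force: 0.0
```

```bash
python3 -c "
from d import *
plan([.415,.079,.06],-22.5)"
```

```text
turn -0.009 z [-0.013  0.115 -0.993]
axes [[-0.924, 0.381, -0.013], [0.377, 0.919, 0.115], [0.055, 0.101, -0.993]]
pos [0.415  0.0811 0.2297] after-turn tool delta [-0.0102 -0.0192  0.1683] q [  6.6 -12.6  -6.9  95.6   6.6  29.5]
1cm along u: [-0.01    0.     -0.0006] 1cm down: [-0.0006 -0.001   0.0099]
```

Call:
play_rows([
  [[0,-0.004,0.03,0],[-0.001,-0.004,0.04,0],[-0.001,-0.004,0.04,0],[-0.001,-0.004,0.04,0],[-0.001,-0.004,0.031,0]],
])

```text
time: 10.55
ee_pos: [0.4075, 0.0803, 0.0448]
tcp_rot: [174.3, -3.3, 157.2]
wrist_force: [-0.1, 1.2, -1.4]
opening: 0.0848
grasp_force: 0.0
```

Call:
play_rows([
  [[-0.01,0,-0.0006,0],[-0.01,0,-0.0006,0],[-0.01,0,-0.0006,0],[-0.006,0,-0.0004,0],[-0.004,0,-0.0002,0]],
])

```text
time: 10.97
ee_pos: [0.4477, 0.0641, 0.0506]
tcp_rot: [174.1, -3.0, 157.4]
wrist_force: [0.1, -0.1, -0.3]
opening: 0.0849
grasp_force: 0.0
```

Call:
play_rows([
  [[-0.004,0,-0.0002,0],[-0.004,0,-0.0002,0],[-0.004,0,-0.0002,0],[-0.004,0,-0.0002,0],[-0.004,0,-0.0002,0]],
])

```text
time: 11.38
ee_pos: [0.4632, 0.0567, 0.0483]
tcp_rot: [174.2, -3.2, 157.5]
wrist_force: [-4.2, 1.7, 1.3]
opening: 0.0848
grasp_force: 1.1
```

```bash
python3 - <<'E'
from h import *
for n in('scene','top'):
    c,f=cam(n);cv2.imwrite(f'pics/{n}5.png',c['img'])
a=cv2.imread('pics/scene5.png')[120:320,235:435];b=cv2.imread('pics/top5.png')[150:290,250:390]
cv2.imwrite('pics/c5.png',cv2.hconcat([cv2.resize(a,(400,400),interpolation=2),cv2.resize(b,(400,400),interpolation=2)]))
o=bot.get_obs();print(o['ee_pos'],o['tcp_rot'],o['wrist_force'])
E
```

```text
[0.46377368 0.0566645  0.04825951] [174.17605048  -3.14923736 157.49001239] [ 0.44257661 -0.0113014  -0.95888973]
```

View pics/c5.png

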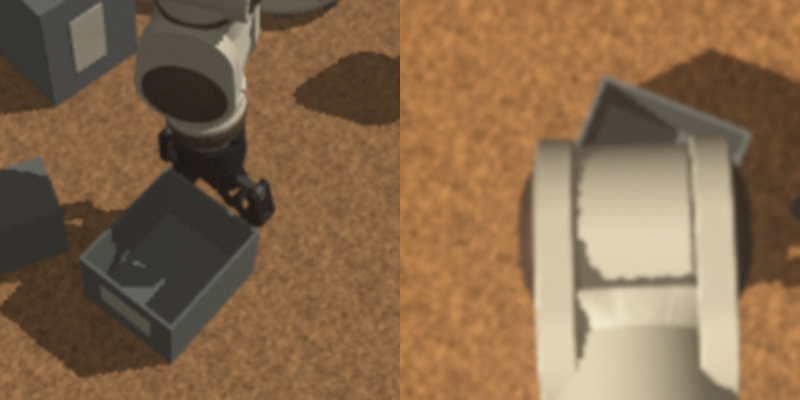

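The fingers are in contact and spread across the near end, from (165,150) to (260,205) in the crop. I'll push while turning gradually towards the fence normal.

Call:
play_rows([
  [[-0.005,0,-0.0003,-0.015],[-0.005,0,-0.0003,-0.015],[-0.005,0,-0.0003,-0.015],[-0.005,0,-0.0003,-0.015],[-0.005,0,-0.0003,-0.015]],
])

```text
time: 11.9
ee_pos: [0.4873, 0.0475, 0.0484]
tcp_rot: [174.0, -2.7, 161.9]
wrist_force: [-1.5, -0.3, -1.2]
opening: 0.0849
grasp_force: 0.1
```

Call:
play_rows([
  [[-0.005,0,-0.0003,-0.015],[-0.005,0,-0.0003,-0.015],[-0.005,0,-0.0003,-0.015],[-0.005,0,-0.0003,-0.015],[-0.005,0,-0.0003,-0.015]],
])

```text
time: 12.32
ee_pos: [0.5112, 0.0403, 0.0489]
tcp_rot: [173.8, -2.2, 166.1]
wrist_force: [-2.1, -0.4, -0.1]
opening: 0.0848
grasp_force: 0.1
```

Call:
play_rows([
  [[-0.005,0,-0.0002,-0.016],[-0.005,0,-0.0002,-0.016],[-0.005,0,-0.0002,-0.016],[-0.005,0,-0.0002,-0.016],[-0.005,0,-0.0002,-0.016]],
])

```text
time: 12.73
ee_pos: [0.5357, 0.035, 0.049]
tcp_rot: [173.6, -1.7, 170.7]
wrist_force: [-2.3, 0.4, -1.2]
opening: 0.0848
grasp_force: 0.1
```

Call:
play_rows([
  [[-0.005,0,-0.0001,-0.016],[-0.005,0,-0.0001,-0.016],[-0.005,0,-0.0001,-0.016],[-0.005,0,-0.0001,-0.016],[-0.005,0,-0.0001,-0.016]],
])

```text
time: 13.15
ee_pos: [0.5604, 0.0317, 0.0488]
tcp_rot: [173.5, -1.2, 175.3]
wrist_force: [-2.6, -0.5, 0.0]
opening: 0.0849
grasp_force: 0.1
```

```bash
python3 - <<'E'
from h import *
c,f=cam('scene');cv2.imwrite('pics/s6.png',c['img']);cv2.imwrite('pics/c6.png',cv2.resize(c['img'][180:430,150:400],(600,600),interpolation=2))
from d import plan
plan([.6,.03,.05],-4.8)
E
```

```text
turn 0.0 z [-0.011  0.115 -0.993]
axes [[-0.996, 0.083, -0.011], [0.082, 0.99, 0.115], [0.02, 0.113, -0.993]]
pos [0.5612 0.0317 0.0488] after-turn tool delta [-0.0388  0.0017 -0.0018] q [-0.1  7.6 -7.5 75.6  6.6  4.6]
1cm along u: [-0.01    0.     -0.0002] 1cm down: [-0.0002 -0.0011  0.0099]
```

View pics/c6.png

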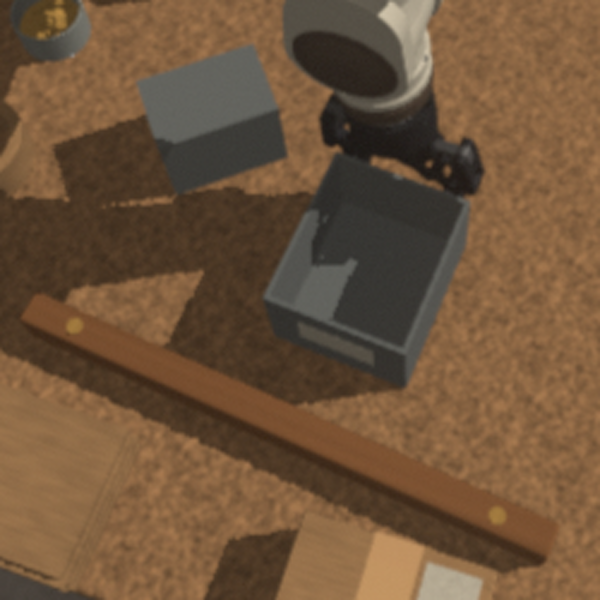

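Call:
play_rows([
  [[-0.008,0,-0.0002,0],[-0.008,0,-0.0002,0],[-0.008,0,-0.0002,0],[-0.008,0,-0.0002,0],[-0.008,0,-0.0002,0]],
])

```text
time: 13.62
ee_pos: [0.6006, 0.0283, 0.0489]
tcp_rot: [173.5, -1.2, 175.2]
wrist_force: [-2.6, 0.3, 0.8]
opening: 0.085
grasp_force: 0.9
```

Call:
play_rows([
  [[-0.003,0,-0.0001,0],[-0.003,0,-0.0001,0],[-0.003,0,-0.0001,0],[-0.002,0,0,0],[-0.002,0,0,0]],
])

```text
time: 14.03
ee_pos: [0.6128, 0.0272, 0.0489]
tcp_rot: [173.5, -1.2, 175.2]
wrist_force: [-1.9, 0.5, 0.1]
opening: 0.085
grasp_force: 0.7
```

```bash
python3 - <<'E'
from h import *
from fit import fit
c,f=cam('scene')
m=np.array([[75,65,100],[75,-65,100],[-75,-65,100],[-75,65,100]])/1e3
px=np.array([[407,350],[268,296],[340,155],[469,205]])/2.4+[150,180]
x,e=fit(m,[(c,f,px)],[.64,.03,-.08]);print(x[:2],np.degrees(x[2]),e)
o=bot.get_obs();print(o['ee_pos'],o['wrist_force'])
E
```

```text
[0.64609582 0.02750541] -3.6879897440858596 [2.06270103]
[0.61312545 0.02710798 0.04891046] [-1.74319266  0.43213931 -0.65648636]
```

Call:
play_rows([
  [[-0.0015,0,0,0],[-0.0015,0,0,0],[-0.0015,0,0,0],[-0.001,0,0,0],[0,0,0,0]],
])

```text
time: 14.5
ee_pos: [0.6185, 0.0267, 0.0489]
tcp_rot: [173.5, -1.2, 175.2]
wrist_force: [-1.1, 0.4, -1.3]
opening: 0.0853
grasp_force: 0.5
```

Call:
play_rows([
  [[-0.001,0,0,0],[-0.001,0,0,0],[0,0,0,0],[0,0,0,0],[0,0,0,0]],
])

```text
time: 14.92
ee_pos: [0.6194, 0.0268, 0.0489]
tcp_rot: [173.5, -1.3, 175.2]
wrist_force: [-7.9, 0.6, 3.4]
opening: 0.0853
grasp_force: 1.2
```

```bash
python3 - <<'E'
from h import *
F=[]
c,f=cam('scene');a=c['img'][240:400,240:360];cv2.imwrite('pics/c7.png',cv2.resize(a,(450,600),interpolation=2))
for i in range(6):
    cam('top');F.append(bot.get_obs()['wrist_force'])
print(np.mean(F,0),bot.get_obs()['ee_pos'])
E
```

```text
[-8.05140084  1.55490888  2.78535047] [0.61940912 0.02677336 0.04888368]
```

The x force has stepped up to about 8 N, so the bin is against the fence. I'll back off straight, then raise and check.

Call:
play_rows([
  [[0.001,0,0,0],[0.002,0,0,0],[0.004,0,0,0],[0.01,0,0,0],[0.02,0,0,0]],
])

```text
time: 15.68
ee_pos: [0.5842, 0.0295, 0.0495]
tcp_rot: [173.5, -1.1, 175.2]
wrist_force: [-0.5, -0.1, -0.0]
opening: 0.0848
grasp_force: 0.0
```

Call:
play_rows([
  [[0.03,0,0,0],[0.03,0,0,0],[0.03,0,0,0],[0.03,0,0,0],[0.03,0,0,0]],
])

```text
time: 16.1
ee_pos: [0.4326, 0.0423, 0.0528]
tcp_rot: [173.5, -1.2, 175.2]
wrist_force: [0.4, -0.7, 0.6]
opening: 0.085
grasp_force: 0.0
```

```bash
python3 - <<'E'
from h import *
t,_=cam('top');s,_=cam('scene');cv2.imwrite('pics/t8.png',t['img']);cv2.imwrite('pics/s8.png',s['img'])
a=s['img'][250:400,220:360];b=t['img'][85:215,260:380]
cv2.imwrite('pics/c8.png',cv2.hconcat([cv2.resize(a,(420,450),interpolation=2),cv2.resize(b,(360,450),interpolation=2)[:, :]]))
E
```

```text
(no output)
```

View pics/c8.png

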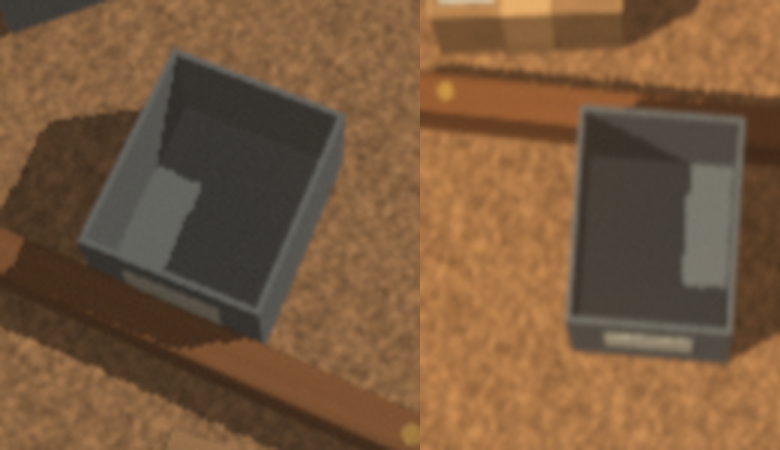

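```bash
cat > m.py <<'E'
from fit import *
def edge(g,p,q,w=3,trim=.1):
    # subpixel line along strongest gradient near p->q
    p,q=np.array(p,float),np.array(q,float);d=(q-p)/np.linalg.norm(q-p);n=np.array([-d[1],d[0]])
    s=np.arange(-w,w+.01,.1);P=[]
    for t in np.linspace(trim,1-trim,60):
        b=p+t*(q-p);X=b+s[:,None]*n
        v=cv2.remap(g,X[:,:1].astype(np.float32),X[:,1:].astype(np.float32),cv2.INTER_CUBIC).ravel()
        k=np.abs(np.diff(v));k[k<.5*k.max()]=0;P.append(b+n*((s[:-1]+.05)*k).sum()/k.sum())
    l=cv2.fitLine(np.array(P,np.float32),cv2.DIST_HUBER,0,.01,.01).ravel().astype(float)
    r=[abs((x-l[2:])@[-l[1],l[0]]) for x in P];return l,np.median(r)
def inter(a,b):
    t=np.linalg.solve(np.c_[a[:2],-b[:2]],b[2:]-a[2:]);return a[2:]+t[0]*a[:2]
def rect(cf,px,names=''):
    g=cv2.GaussianBlur(cf[0]['img'],(3,3),0).astype(np.float32).max(2);n=len(px)
    L=[edge(g,px[i],px[(i+1)%n]) for i in range(n)];print('res',[round(l[1],2) for l in L])
    return np.array([inter(L[i-1][0],L[i][0]) for i in range(n)])
E
python3 - <<'E'
from m import *
T=cam('top');S=cam('scene')
m=np.array([[75,65,100],[75,-65,100],[-75,-65,100],[-75,65,100]])/1e3
s=np.array([[262,310],[82,241],[174,52],[343,117]])/3+[220,250]
t=np.array([[163,106],[325,118],[311,330],[150,319]])/[3,450/130]+[260,85]
for lab,cs in(('hand',(t,s)),('edge',(rect(T,t),rect(S,s)))):
    for ob in([(*T,cs[0])],[(*S,cs[1])],[(*T,cs[0]),(*S,cs[1])]):
        x,e=fit(m,ob,[.7,.03,-.08]);print(lab,x[:2],np.degrees(x[2]),e)
# fence far-top edge & near top/foot edges, top view
g=cv2.GaussianBlur(T[0]['img'],(3,3),0).astype(np.float32)[:,:,2]
def wl(a,b,z):
    l,r=edge(g,a,b);A=ray(*T,*(l[2:]-80*l[:2]),z);B=ray(*T,*(l[2:]+80*l[:2]),z);D=(A-B)*np.sign((A-B)[1]);print('line',((A+B)/2)[:2].round(4),'yaw',round(np.degrees(np.arctan2(-D[0],D[1])),2),'res',round(r,2))
wl((255,105.5),(445,121.5),.045)
wl((385,132.5),(440,138),0); wl((252,120.5),(305,125.5),0)
# scene: fence edges
g=cv2.GaussianBlur(S[0]['img'],(3,3),0).astype(np.float32)[:,:,2];T=S
wl((160,312.5),(378,411),.045)
E
```

```text
res [np.float64(0.1), np.float64(0.24), np.float64(0.82), np.float64(0.07)]
res [np.float64(0.21), np.float64(0.2), np.float64(0.14), np.float64(0.04)]
hand [0.70633903 0.01937743] -3.1051307703834694 [1.04299513]
hand [0.70555438 0.02157647] -2.906102400047834 [1.88264308]
hand [0.70586431 0.0206394 ] -2.9796906834231254 [1.49551126 1.90015213]
edge [0.70438378 0.02017537] -2.8208358477084943 [1.22190123]
edge [0.70566077 0.01723451] -3.1389986968350514 [1.71045908]
edge [0.70514932 0.01848554] -3.0175348051279625 [1.1082817  1.65762846]
line [ 0.8093 -0.055 ] yaw -3.77 res 0.77
line [ 0.7681 -0.1719] yaw -4.41 res 0.17
line [0.7951 0.1476] yaw -4.93 res 0.1
line [0.8119 0.0312] yaw -4.83 res 0.09
```

The last picture shows the bin at the fence, but my fit puts it at yaw -3.0° against the fence's -4.8°. The left corner is standing off about 4 mm. I'll push the left part of the near end with shut fingers until the whole end meets the fence.

Call:
play_rows([
  [[0,0.008,0,0],[0,0.01,0,0],[0,0.01,0,0],[0,0.0035,0,0],[0,0,0,0]],
], gripper=0)

```text
time: 16.72
ee_pos: [0.437, 0.0747, 0.0563]
tcp_rot: [173.5, -1.2, 175.3]
wrist_force: [0.2, -0.9, -0.2]
opening: 0.0251
grasp_force: 0.0
```

Call:
play_rows([
  [[-0.03,0,0,0],[-0.03,0,0,0],[-0.03,0,0,0],[-0.03,0,0,0],[-0.03,0,0,0]],
])

```text
time: 17.13
ee_pos: [0.5875, 0.0607, 0.0526]
tcp_rot: [173.5, -1.3, 175.2]
wrist_force: [0.4, -0.1, 0.8]
opening: 0.0002
grasp_force: 0.0
```

Call:
play_rows([
  [[-0.008,0,0,0],[-0.006,0,0,0],[-0.004,0,0,0],[-0.002,0,0,0],[0,0,0,0]],
])

```text
time: 17.55
ee_pos: [0.6055, 0.0592, 0.0529]
tcp_rot: [173.5, -1.2, 175.2]
wrist_force: [-0.4, 0.4, 0.1]
opening: 0.0002
grasp_force: 0.0
```

Call:
play_rows([
  [[-0.004,0,0,0],[-0.003,0,0,0],[-0.003,0,0,0],[-0.002,0,0,0],[0,0,0,0]],
])

```text
time: 17.97
ee_pos: [0.6182, 0.0581, 0.0525]
tcp_rot: [173.5, -1.2, 175.2]
wrist_force: [-0.5, -0.0, 0.4]
opening: 0.0
grasp_force: 0.0
```

Call:
play_rows([
  [[-0.001,0,0,0],[-0.001,0,0,0],[0,0,0,0],[0,0,0,0],[0,0,0,0]],
])

```text
time: 18.38
ee_pos: [0.6198, 0.058, 0.0524]
tcp_rot: [173.5, -1.2, 175.2]
wrist_force: [-0.7, 0.3, -0.6]
opening: 0.0004
grasp_force: 0.0
```

Call:
play_rows([
  [[-0.001,0,0,0],[-0.0005,0,0,0],[0,0,0,0],[0,0,0,0],[0,0,0,0]],
])

```text
time: 18.8
ee_pos: [0.6211, 0.058, 0.0523]
tcp_rot: [173.5, -1.3, 175.2]
wrist_force: [-4.8, 2.7, -0.5]
opening: -0.0
grasp_force: 0.0
```

Call:
play_rows([
  [[-0.001,0,0,0],[0,0,0,0],[0,0,0,0],[0,0,0,0],[0,0,0,0]],
])

```text
time: 19.22
ee_pos: [0.6222, 0.0578, 0.0523]
tcp_rot: [173.5, -1.3, 175.2]
wrist_force: [-3.8, 2.0, 1.1]
opening: 0.0
grasp_force: 0.0
```

Call:
play_rows([
  [[-0.001,0,0,0],[0,0,0,0],[0,0,0,0],[0,0,0,0],[0,0,0,0]],
])

```text
time: 19.63
ee_pos: [0.6221, 0.0579, 0.0522]
tcp_rot: [173.5, -1.4, 175.2]
wrist_force: [-11.2, 2.8, 3.3]
opening: -0.0002
grasp_force: 0.0
```

```bash
cat > chk.py <<'E'
from m import *
S=cam('scene');T=cam('top')
m=np.array([[75,65,100],[75,-65,100],[-75,-65,100],[-75,65,100]])/1e3
s=np.array([[262,310],[82,241],[174,52],[343,117]])/3+[220,250]
x,e=fit(m,[(*S,rect(S,s))],[.7,.03,-.08]);print('scene',x[:2],np.degrees(x[2]),e)
# compare far rim edge with earlier frame, and top view
for c in (S[0]['img'],cv2.imread('pics/s8.png')):
    g=cv2.GaussianBlur(c,(3,3),0).astype(np.float32).max(2)
    l,r=edge(g,s[0],s[1]);P=[ray(*S[:2],*(l[2:]+k*l[:2]),.1) for k in(-25,25)];D=P[0]-P[1];D*=np.sign(D[1]);print('far rim yaw',np.degrees(np.arctan2(-D[0],D[1])),((P[0]+P[1])/2)[:2])
for c in (T[0]['img'],cv2.imread('pics/t8.png')):
    g=cv2.GaussianBlur(c,(3,3),0).astype(np.float32).max(2)
    t=np.array([[163,106],[325,118]])/[3,450/130]+[260,85]
    l,r=edge(g,t[0],t[1]);P=[ray(*T[:2],*(l[2:]+k*l[:2]),.1) for k in(-25,25)];D=P[0]-P[1];D*=np.sign(D[1]);print('top far rim yaw',np.degrees(np.arctan2(-D[0],D[1])),((P[0]+P[1])/2)[:2],r)
o=bot.get_obs();print(o['ee_pos'],o['wrist_force'])
E
python3 chk.py
```

```text
res [np.float64(0.13), np.float64(0.25), np.float64(0.2), np.float64(0.06)]
scene [0.70567207 0.01843682] -4.00413628723756 [1.73555662]
far rim yaw -1.9415481620705521 [0.78013126 0.01221285]
far rim yaw -1.8598554336007729 [0.7794829  0.01944173]
top far rim yaw -1.9674748381463607 [0.78038089 0.01795006] 0.4149131791967752
top far rim yaw -3.3487050575382833 [0.77869064 0.01734466] 0.11776092470578722
[0.62213866 0.05788793 0.05215992] [-10.78791053   2.01652695   1.89623709]
```

Call:
play_rows([
  [[0.001,0,0,0],[0.002,0,0,0],[0.004,0,0,0],[0.02,0,0,0],[0.04,0,0,0]],
])

```text
time: 20.15
ee_pos: [0.5585, 0.063, 0.0534]
tcp_rot: [173.5, -1.1, 175.1]
wrist_force: [0.3, 0.5, 1.1]
opening: -0.0006
grasp_force: 0.0
```

Call:
play_rows([
  [[0.04,0,0,0],[0.04,0,0,0],[0.03,0,0,0],[0.01,0,0,0],[0,0,0,0]],
])

```text
time: 20.57
ee_pos: [0.4359, 0.0735, 0.057]
tcp_rot: [173.5, -1.1, 175.2]
wrist_force: [-0.0, 0.4, 0.4]
opening: -0.0001
grasp_force: 0.0
```

```bash
cat > chk2.py <<'E'
from m import *
S=cam('scene');T=cam('top');cv2.imwrite('pics/s9.png',S[0]['img']);cv2.imwrite('pics/t9.png',T[0]['img'])
m=np.array([[75,65,100],[75,-65,100],[-75,-65,100],[-75,65,100]])/1e3
s=np.array([[262,310],[82,241],[174,52],[343,117]])/3+[220,250]
t=np.array([[163,106],[325,118],[311,330],[150,319]])/[3,450/130]+[260,85]
def line(cf,g,a,b,z):
    l,r=edge(g,a,b);A,B=[ray(*cf,*(l[2:]+k*l[:2]),z) for k in(-25,25)];D=(A-B)*np.sign((A-B)[1]);return round(np.degrees(np.arctan2(-D[0],D[1])),2),round(r,2),((A+B)/2)[:2].round(4)
for nm,cf,p in(('T',T,t),('S',S,s)):
  for k in('8','9'):
    im=cv2.imread(f'pics/{nm.lower()}{k}.png');g=cv2.GaussianBlur(im,(3,3),0).astype(np.float32).max(2)
    print(nm,k,'far',line(cf,g,p[0],p[1],.1),'near',line(cf,g,p[3],p[2],.1),'sideL',line(cf,g,p[0],p[3],.1)[0],'sideR',line(cf,g,p[1],p[2],.1)[0])
    x,e=fit(m,[(*cf,rect((dict(cf[0],img=im),),p))],[.7,.03,-.08]);print(x[:2],np.degrees(x[2]))
E
python3 chk2.py
```

```text
T 8 far (np.float64(-3.35), np.float64(0.12), array([0.7787, 0.0173])) near (np.float64(0.22), np.float64(0.65), array([0.6302, 0.016 ])) sideL 86.39 sideR 86.93
res [np.float64(0.12), np.float64(0.23), np.float64(0.92), np.float64(0.08)]
[0.70433905 0.02014863] -2.8834039241665668
T 9 far (np.float64(-4.38), np.float64(0.11), array([0.7806, 0.0197])) near (np.float64(0.03), np.float64(0.76), array([0.6308, 0.0103])) sideL 85.25 sideR 85.42
res [np.float64(0.11), np.float64(0.19), np.float64(0.79), np.float64(0.12)]
[0.70547972 0.02148899] -4.015864085452145
S 8 far (np.float64(-1.86), np.float64(0.21), array([0.7795, 0.0194])) near (np.float64(-3.18), np.float64(0.14), array([0.6328, 0.0216])) sideL 86.71 sideR 85.9
res [np.float64(0.21), np.float64(0.21), np.float64(0.13), np.float64(0.06)]
[0.70571606 0.01726466] -3.152936054050668
S 9 far (np.float64(-1.97), np.float64(0.11), array([0.7801, 0.0122])) near (np.float64(-4.86), np.float64(0.12), array([0.6345, 0.0258])) sideL 85.56 sideR 84.3
res [np.float64(0.11), np.float64(0.24), np.float64(0.12), np.float64(0.07)]
[0.70692429 0.01831394] -4.281859903723226
```

Bin edges now average about -4.6° against the fence's -4.8°. The push also ended on a hard stop, so the end is flush. The robot is clear, so I'm handing in.

```bash
python3 -c "
from workcell import bot
print(bot.job_done())"
```

```text
the job is handed in; nothing more can be done
None
```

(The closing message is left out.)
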